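# Stage a valve rebuild for the hand press

### The job

Get the next valve rebuild ready for the hand press: on the middle of the round press plate set the large seal cup, stand the brass stem upright in it, and put the small seal cup on top of the stem's head, so that the stem is held between the two cups. Put the orange cap fully down over the valve's upright outlet to keep the dirt out, and lay the chrome gauge face up on the mat midway between the plate and the valve. Leave the oil bottle standing where it is.

Things in the scene. Friction and masses are not known exactly. Their poses are not given: they have to be found in the camera images.
- large_cup: Large black rubber seal cup, an open-topped round cup 58 mm across and 22 mm high, lying open side up: a round recess 42 mm across and 8 mm deep in its top, its floor 14 mm above the underside. Origin at the centre of the underside, z up. About 60 g.
- small_cup: Small black rubber seal cup 44 mm across and 22 mm high, lying open side down: flat closed top, and in its underside a round recess 36 mm across and 10 mm deep. Origin at the centre of the underside (the rim plane), z up towards the closed top. About 35 g.
- stem: Brass valve stem standing upright, 72 mm tall: round foot 32 mm across (0 to 8 mm up), slim shaft 16 mm across, round head 26 mm across from 38 to 72 mm up. Origin at the centre of the foot's underside, z up along its axis. About 190 g.
- gauge: Chrome pressure gauge lying on its back, white dial up: round case 50 mm across and 26 mm high, with a brass threaded connection sticking out 22 mm sideways from the case along the gauge's -x, 13 mm up. Origin at the centre of the case's back (underside), z up out of the dial. About 140 g.
- cap: Orange plastic nozzle cap, a ribbed round cap 42 mm across and 34 mm high, lying open end down: bore 34 mm across and 24 mm deep from below. Origin at the centre of the open rim (underside), z up towards the closed top. About 20 g.
- mat: Green rubber bench mat, 200 mm (its x) by 380 mm (its y), 3 mm thick, fixed. Origin at the centre of its underside, x and y along its sides, z up. The press plate and the valve stand on it, one 125 mm from its centre along +y, the other 125 mm along -y (either way round), so its centre is midway between them.
- plate: Round steel press plate with turned rings and notches in its rim, 110 mm across and 20 mm thick, lying flat on the mat; it does not shift. Origin at the centre of its underside (on the mat), z up; its top face is 20 mm above its origin.
- valve: Stripped brass valve in a blue holding block (84 mm square), fixed on the mat. Its outlet points straight up on the block's centre line: a tube 26 mm across, from 66 to 86 mm above the origin, rising from a round shoulder 46 mm across with its top at 66 mm. The inlet neck points sideways along +x (to 58 mm, top 50 mm up). Origin: centre of the block's underside (on the mat), z up.
- oiler: White and blue oil bottle with a thin spout, 44 mm across, 104 mm tall, standing upright on the bench; a bystander to leave alone. Origin at the centre of its underside, z up.
Not all that is in view belongs to the job. What is shaped like the stem but green or red is not meant.

How it is judged:
By the outcome, as a careful person would: the job done as asked, in the order asked, and still so for the second after the job is handed in, with the robot touching nothing.
It also fails if it takes over 141 s, if anything falls off the work surface, if the arm or the gripper's body presses on something with over 40 N, if the wrist force passes 120 N, or if a joint passes its speed limit or range.

### The arm

A 6-joint arm with a two-finger parallel gripper is mounted at the origin on the work surface. World frame = base frame: x ahead of the robot, y to its left, z up, the work surface at z = 0. Lengths are in m, angles in rad, forces in N, time in s.
With the tool pointing down it reaches from about 0.35 to 0.85 m from the base axis. Payload 8.1 kg.
Tool frame: the origin (TCP) lies on the mounting face of the last link; the fingertips stand 186 mm ahead of it and the grasp point (between the pads) lies 167 mm ahead of it (robot.finger_overhang is the distance from the TCP to the fingertips, in m); z points along the fingers, y is the line along which they close (so a half turn about z gives the same grasp; the last joint's range is limited). The gripper opens to 93 mm and grips with 3 to 60 N. Pads are 15 mm wide; open, the fingers measure 128 mm over their backs; the gripper's body (75 mm by 188 mm) begins 65 mm behind the grasp point.
Start: joints at [-1.376, 0.13, 1.488, -0, 1.523, -0.085], TCP at [0.166, -0.577, 0.405] pointing down, gripper open.
Joint ranges: [-2.96, 2.96], [-0.89, 2.26], [0.02, 2.5], [-1.34, 4.48], [0, 2.73], [-2.66, 2.66]. Speed limits (rad/s): [2.39, 2.39, 2.79, 3.14, 3.14, 3.14].

### API

Orientations are given as a rotation vector (axis times angle).
In Python, from plant import readout, read_camera, get_calibration, job, robot gives the robot as it stands.
- The arm moves only by the shell command python3 -m handwheel 'ROWS' [FORCE]. ROWS is JSON, a list of rows, each a list of 5 numbers: the shift along the world's x, y, z in cm, then the turn about the world's z in rad, then the closure, from 0 (fully open) to 1 (shut). In form: [[tx, ty, tz, spin, gripper], ...]. A call has 1 to 10 rows; each row shifts and turns the commanded pose from where the row before left it; what a row does not reach is not made up. A row lasts 1/8 s, in which the tool goes at most 62.5 mm and 10.7 degrees, less where a joint would pass 70% of its speed; a pose out of reach is approached as far as the arm can. A call is refused whole if a number of a shift passes 6.25 or a number of a turn 0.188, either way. A call with a gripper value outside its range is refused whole. The fingers move at their own pace and stop on an object; FORCE is the grip in N (left out, the last holds). Time passes only in rows, so rows that do not move let the fingers close. It gives the time, the measured TCP pose, the force, the opening and the grip force at its end, in the units of the state.
- readout.read_state(): the state, without advancing time (a new reading comes with each control period).
- read_camera(name): name is "side" or "top" or "wrist"; returns the picture (384x512x3 uint8, red, green, blue); there is no depth.
- get_calibration(name): a dict with "fovy" (degrees; the focal length in pixels is half the picture's height over the tangent of half this angle, whatever the lens; pixels are square), "cx", "cy" (the principal point, pixels), "pose" (4x4, takes a point from camera to world coordinates). Camera axes: x right, y down, z forward; pixel columns grow to the right and rows downward; lengths in m; the calibration is good to about 2 mm. A picture is of the moment at which its call begins: read the wrist's pose just before it. get_calibration takes no time and is no camera call; for the wrist camera it gives the pose at the moment of the call.
- job.close_job(): hands the job in; it is judged then, once.
The state is a dict: "t": time; "q": joint angles; "dq": joint speeds; "joint_torque": joint torques, N m; "tool_pos": TCP position; "orientation": TCP orientation; "force": force on the tool from outside, world axes, zero at the start; "wrist_torque": the same for the moment, N m; "opening": finger opening in m; "gripper_force": force on a finger pad.
Only numpy, scipy, OpenCV 4.12 (cv2) and the standard library are available. Lean on these libraries where they do the work, as an engineer would, in place of code of your own. Each camera call takes 0.05 s, during which the arm holds its last target. There are 200 camera calls.

## Working session

There is one attempt and no reset: what is moved stays moved. The work goes in short steps, Python scripts to look and compute and a shell command to move; the robot and the scene stay as the last step left them, time stands still between calls to the robot, and variables do not carry over. Pictures are saved under pics/ and viewed, at most 16 in all, crops included, and the job is handed in when it is done.

```bash
mkdir -p pics; cat > h.py <<'E'
import numpy as np,cv2
from plant import readout, read_camera, get_calibration, job, robot
def snap(n,f):
    im=read_camera(n); cv2.imwrite('pics/'+f,im[:,:,::-1]); return im
def ray(n,u,v,z,c=None):
    c=c or get_calibration(n); f=192/np.tan(np.radians(c['fovy'])/2); P=np.array(c['pose'])
    d=P[:3,:3]@np.array([(u-c['cx'])/f,(v-c['cy'])/f,1]); o=P[:3,3]
    return o+d*(z-o[2])/d[2]
def proj(n,p,c=None):
    c=c or get_calibration(n); f=192/np.tan(np.radians(c['fovy'])/2); P=np.array(c['pose'])
    q=P[:3,:3].T@(np.array(p)-P[:3,3]); return np.array([c['cx']+f*q[0]/q[2],c['cy']+f*q[1]/q[2]])
E
python3 - <<'E'
from h import *
snap('top','top0.png');snap('side','side0.png')
for n in('top','side','wrist'):
    c=get_calibration(n);print(n,{k:np.round(v,3).tolist() for k,v in c.items()})
s=readout.read_state();print(s['t'],s['tool_pos'],s['orientation'],s['opening'])
E
ls
```

```text
top {'fovy': 46.007, 'cx': 260.615, 'cy': 193.97, 'pose': [[0.021, -0.976, 0.218, 0.261], [-1.0, -0.02, 0.007, 0.023], [-0.003, -0.218, -0.976, 1.145], [0.0, 0.0, 0.0, 1.0]]}
side {'fovy': 54.888, 'cx': 255.648, 'cy': 192.969, 'pose': [[-0.943, -0.256, 0.212, 0.266], [-0.332, 0.706, -0.625, 0.649], [0.01, -0.66, -0.751, 0.758], [0.0, 0.0, 0.0, 1.0]]}
wrist {'fovy': 59.737, 'cx': 262.948, 'cy': 189.989, 'pose': [[0.277, -0.919, -0.28, 0.243], [-0.961, -0.265, -0.079, -0.554], [-0.002, 0.291, -0.957, 0.384], [0.0, 0.0, 0.0, 1.0]]}
0.1 [ 0.16568959 -0.57648032  0.40383803] [-3.10935547e+00 -4.37909646e-01  1.31792720e-04] 0.09290909480306882
h.py
pics
```

View pics/top0.png

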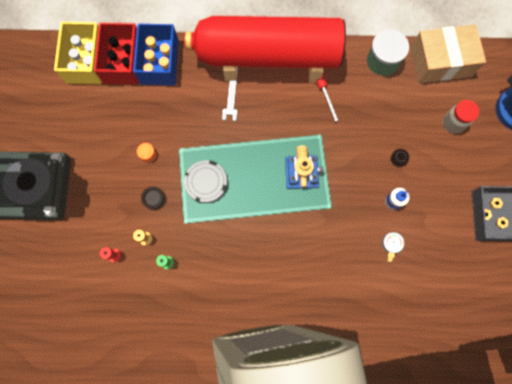

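View pics/side0.png

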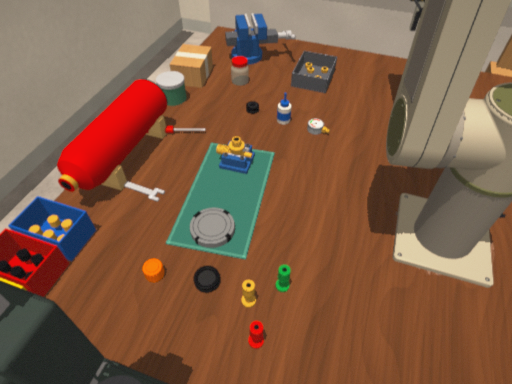

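The top view shows, in pixels: cap (147,152), large cup (153,198), brass stem (143,237), small cup (400,157), gauge (393,243), plate (206,181) and valve (303,170). The side view shows the stem upright, with the red and green decoys near it.

```bash
cat > m.py <<'E'
from h import *
from scipy.optimize import least_squares
T=cv2.imread('pics/top0.png');S=cv2.imread('pics/side0.png')
# colour-blob masks in windows
def blob(im,win,fn):
    u0,v0,u1,v1=win; h=cv2.cvtColor(im[v0:v1,u0:u1],cv2.COLOR_BGR2HSV).astype(int)
    m=fn(h).astype(np.uint8); n,l,st,c=cv2.connectedComponentsWithStats(m)
    k=1+np.argmax(st[1:,4]); pts=cv2.findContours((l==k).astype(np.uint8),0,1)[0][0].reshape(-1,2)+[u0,v0]
    return pts
def sil(n,c,circ,cal):  # hull of projected circles [(r,z)]
    a=np.linspace(0,2*np.pi,40,endpoint=False)
    P=np.array([proj(n,[c[0]+r*np.cos(t),c[1]+r*np.sin(t),z],cal) for r,z in circ for t in a])
    return cv2.convexHull(P.astype(np.float32)).reshape(-1,2)
cT,cS=get_calibration('top'),get_calibration('side')
def fit(n,cal,pts,circ,z):
    hull=cv2.convexHull(pts.astype(np.float32))
    def bb(h): h=h.reshape(-1,2); return np.r_[h.min(0),h.max(0)]
    g=ray(n,*pts.mean(0),z,cal)[:2]
    r=least_squares(lambda c:bb(sil(n,c,circ,cal))-bb(hull),g,diff_step=1e-4)
    return np.round(r.x,4),np.round(r.fun,1)
dark=lambda h:(h[...,2]<60)
orange=lambda h:(h[...,0]<16)&(h[...,1]>190)&(h[...,2]>170)
brass=lambda h:(h[...,0]>15)&(h[...,0]<32)&(h[...,1]>120)&(h[...,2]>110)
if __name__=='__main__':
  J={'large':(dark,[(.029,0),(.029,.022)],(135,180,172,215),(188,260,226,298)),
   'small':(dark,[(.022,0),(.022,.022)],(385,143,415,172),(242,97,264,118)),
   'cap':(orange,[(.021,0),(.021,.034)],(130,138,165,168),(135,252,172,290)),
   'stem':(brass,[(.016,0),(.016,.008),(.013,.072)],(128,222,157,250),(236,274,262,312))}
  for k,(f,c,wt,ws) in J.items():
    a=blob(T,wt,f);b=blob(S,ws,f)
    print(k,*fit('top',cT,a,c,.02),len(a),*fit('side',cS,b,c,.02),len(b))
  for q in [(180,150),(321,136),(330,206),(186,222)]: print('mat',ray('top',*q,.003,cT).round(3))
  for q,z in [((206,181),.023),((303,152),.06),((393,243),.026),((390,259),.013),((399,198),.05)]: print(ray('top',*q,z,cT).round(3))
  for q in [(209,144),(273,152),(245,256),(168,242)]: print('mat',ray('side',*q,.003,cS).round(3))
  for q,z in [((212,226),.023),((235,141),.089),((316,125),.026),((326,131),.013)]: print('s',ray('side',*q,z,cS).round(3))
  a=cv2.resize(T[130:270,90:430],None,fx=2.3,fy=2.3,interpolation=2);cv2.imwrite('pics/z1.png',a)
E
python3 m.py
```

```text
large [0.4844 0.2893] [-8.7 -7.   8.8  6.9] 23 [0.4951 0.3045] [-1.  -1.2  1.   1.1] 73
small [ 0.6183 -0.3289] [-2.2 -1.8  2.2  1.8] 43 [ 0.6147 -0.3321] [-1.1 -1.2  1.1  1.1] 34
cap [0.6097 0.3255] [-4.1 -4.7  4.2  4.7] 29 [0.6182 0.3274] [-1.  -0.6  1.   0.5] 61
stem [0.3942 0.3218] [-0.6  0.3  0.7 -0.3] 48 [0.3916 0.316 ] [ 0.1 -0.2 -0.1  0.2] 68
mat [0.63  0.247 0.003]
mat [ 0.676 -0.126  0.003]
mat [ 0.487 -0.147  0.003]
mat [0.438 0.221 0.003]
[0.542 0.172 0.023]
[ 0.612 -0.073  0.06 ]
[ 0.392 -0.298  0.026]
[ 0.354 -0.293  0.013]
[ 0.501 -0.311  0.05 ]
mat [ 0.68  -0.12   0.003]
mat [ 0.485 -0.153  0.003]
mat [0.437 0.216 0.003]
mat [0.627 0.242 0.003]
s [0.538 0.175 0.023]
s [ 0.571 -0.068  0.089]
s [ 0.389 -0.294  0.026]
s [ 0.354 -0.293  0.013]
```

View pics/z1.png

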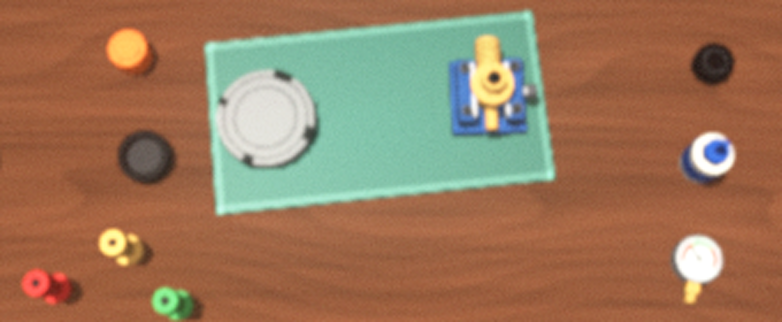

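```bash
cat > w.py <<'E'
import sys
from h import *
s=readout.read_state();c=get_calibration('wrist');snap('wrist',sys.argv[1]+'.png')
np.save(sys.argv[1]+'.npy',c,allow_pickle=True)
print(s['t'],s['tool_pos'].round(4) if hasattr(s['tool_pos'],'round') else s['tool_pos'],np.round(s['orientation'],3),np.round(s['q'],2))
E
python3 -m handwheel '[[4.2,3.3,0,-0.035,0],[4.2,3.3,0,-0.035,0],[4.2,3.3,0,-0.035,0],[4.2,3.3,0,-0.035,0],[4.2,3.3,0,-0.035,0],[4.2,3.3,0,-0.035,0],[4.2,3.3,0,-0.035,0],[4,3.3,0,-0.035,0],[0,0,0,0,0],[0,0,0,0,0]]' 10
python3 w.py wr
python3 -m handwheel '[[0,6,0,0,0],[0,6,0,0,0],[0,6,0,0,0],[0,6,0,0,0],[0.8,6,0,0,0],[0.8,6,0,0,0],[0,0,0,0,0],[0,0,0,0,0]]'
python3 w.py wm
python3 -m handwheel '[[-1,5,0,0,0],[-1,5,0,0,0],[-1,5,0,0,0],[-1,5,0,0,0],[-1,5,0,0,0],[0,0,0,0,0],[0,0,0,0,0]]'
python3 w.py wl
```

```text
t: 1.35
tool_pos: [0.4995, -0.3127, 0.4042]
orientation: [-3.141, -0.001, 0.002]
force: [0.4, 0.2, -0.2]
opening: 0.0932
gripper_force: 0.0
1.35 [ 0.4995 -0.3127  0.4042] [-3.141e+00 -1.000e-03  2.000e-03] [-0.65  0.1   1.52 -0.    1.52  0.92]
t: 2.4
tool_pos: [0.5156, 0.0462, 0.4047]
orientation: [3.141, -0.001, -0.0]
force: [0.4, -0.5, 0.2]
opening: 0.0929
gripper_force: 0.0
2.4 [0.5156 0.0462 0.4047] [ 3.141e+00 -1.000e-03 -0.000e+00] [-0.01 -0.09  1.71 -0.    1.52  1.56]
t: 3.32
tool_pos: [0.4665, 0.2957, 0.4046]
orientation: [3.141, -0.003, -0.0]
force: [-0.6, 0.6, 0.3]
opening: 0.093
gripper_force: 0.0
3.325 [0.4665 0.2957 0.4046] [ 3.141e+00 -3.000e-03 -0.000e+00] [ 0.47  0.    1.62 -0.    1.52  2.05]
```

```bash
python3 - <<'E'
import cv2,numpy as np
a=[cv2.imread(f'pics/{k}.png') for k in('wl','wm','wr')]
z=np.zeros_like(a[0])
o=np.vstack([np.hstack([a[0],a[1]]),np.hstack([a[2],z])])
cv2.imwrite('pics/q.png',cv2.resize(o,(800,600),interpolation=3))
E
```

```text
(no output)
```

View pics/q.png

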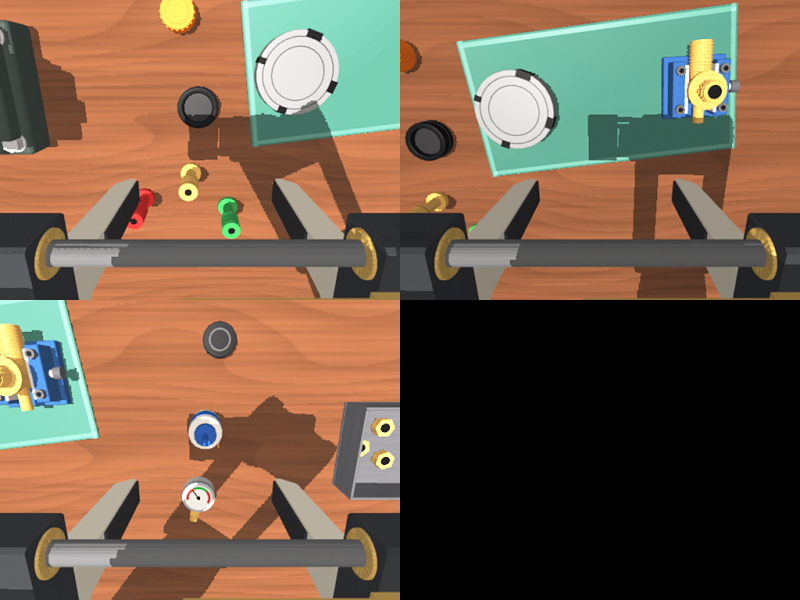

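Mosaic pixels (scale 0.78). Left frame: cap (178,12), large cup (198,107), stem head (188,192), plate (297,72). Middle frame: plate (514,108), outlet (715,91), mat corners (458,42), (736,5), (734,146), (494,175). Right frame: small cup (220,339), gauge (199,496).

```bash
cat > m2.py <<'E'
from m import *
k=512/400
I={n:cv2.imread(f'pics/{n}.png') for n in('wl','wm','wr')};C={n:np.load(n+'.npy',allow_pickle=True).item() for n in I}
def W(n,cu,cv,r):
    u,v=int(cu*k),int(cv*k);return (max(u-r,0),max(v-r,0),min(u+r,512),min(v+r,384))
R=lambda n,u,v,z:ray(n,u*k,v*k,z,C[n]).round(4)
drk=lambda h:(h[...,2]<95)&(h[...,1]<90)
grey=lambda h:(h[...,1]<40)&(h[...,2]>110)
br=lambda h:(h[...,0]>15)&(h[...,0]<34)&(h[...,1]>90)&(h[...,2]>90)
def go(nm,n,u,v,r,f,c,z):
    p=blob(I[n],W(n,u,v,r),f); print(nm,n,*fit(n,C[n],p,c,z),len(p))
L=[(.029,0),(.029,.022)]
go('large','wl',198,107,32,drk,L,.02); go('small','wr',220,39,28,drk,[(.022,0),(.022,.022)],.02)
go('stem','wl',188,182,28,br,[(.016,0),(.016,.008),(.013,.038),(.013,.072)],.04)
for n,u,v in(('wl',297,72),('wm',114,108)): go('plate',n,u,v,62,grey,[(.055,.023),(.055,.003)],.023)
go('gauge','wr',199,196,26,lambda h:(h[...,1]<70)&(h[...,2]>90),[(.025,0),(.025,.026)],.02)
print('outlet',R('wm',315,91,.089),'stem head',R('wl',188,192,.072),'cap top',R('wl',178,12,.034))
print('large top',R('wl',198,107,.022),'small',R('wr',220,39,.022),'gauge',R('wr',199,195,.026),'gconn',R('wr',194,217,.013))
m=np.array([R('wm',58,42,.003),R('wm',336,5,.003),R('wm',334,146,.003),R('wm',94,175,.003)]);print(m,m.mean(0))
E
python3 m2.py
python3 - <<'E'
from m2 import *
for n,win,f in(('outlet',(270,80,315,190),None),):
  im=cv2.resize(I['wm'][30:180,330:440],None,fx=4,fy=4,interpolation=3);cv2.imwrite('pics/valve.png',im)
E
```

```text
large wl [0.4957 0.3056] [-1.3 -1.4  1.3  1.5] 161
small wr [ 0.6164 -0.3306] [-0.9 -0.5  0.9  0.6] 198
stem wl [0.3915 0.3187] [-0.1 -1.   0.1  0.9] 120
plate wl [0.5415 0.1726] [-1.4 -0.5  1.3  0.7] 383
plate wm [0.5416 0.1745] [-2.2 -0.7  2.3  1. ] 333
gauge wr [ 0.3932 -0.3021] [-0.  -1.3  0.   1.3] 126
outlet [ 0.5732 -0.0757  0.089 ] stem head [0.3924 0.3185 0.072 ] cap top [0.6136 0.3284 0.034 ]
large top [0.4972 0.3056 0.022 ] small [ 0.6171 -0.3312  0.022 ] gauge [ 0.3973 -0.303   0.026 ] gconn [ 0.3514 -0.2943  0.013 ]
[[ 0.6317  0.2462  0.003 ]
 [ 0.6767 -0.1251  0.003 ]
 [ 0.4843 -0.15    0.003 ]
 [ 0.4367  0.2215  0.003 ]] [0.55735 0.04815 0.003  ]
large wl [0.4957 0.3056] [-1.3 -1.4  1.3  1.5] 161
small wr [ 0.6164 -0.3306] [-0.9 -0.5  0.9  0.6] 198
stem wl [0.3915 0.3187] [-0.1 -1.   0.1  0.9] 120
plate wl [0.5415 0.1726] [-1.4 -0.5  1.3  0.7] 383
plate wm [0.5416 0.1745] [-2.2 -0.7  2.3  1. ] 333
gauge wr [ 0.3932 -0.3021] [-0.  -1.3  0.   1.3] 126
outlet [ 0.5732 -0.0757  0.089 ] stem head [0.3924 0.3185 0.072 ] cap top [0.6136 0.3284 0.034 ]
large top [0.4972 0.3056 0.022 ] small [ 0.6171 -0.3312  0.022 ] gauge [ 0.3973 -0.303   0.026 ] gconn [ 0.3514 -0.2943  0.013 ]
[[ 0.6317  0.2462  0.003 ]
 [ 0.6767 -0.1251  0.003 ]
 [ 0.4843 -0.15    0.003 ]
 [ 0.4367  0.2215  0.003 ]] [0.55735 0.04815 0.003  ]
```

View pics/valve.png

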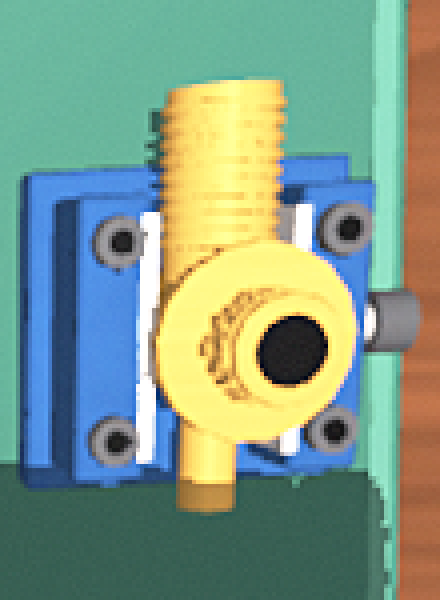

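```bash
python3 -m handwheel '[[1.45,0.5,-4,0,0],[1.47,0.5,-5,0,0],[0,0,-5,0,0],[0,0,-4,0,0],[0,0,-2,0,0],[0,0,-1.4,0,0],[0,0,0,0,0],[0,0,0,0,1],[0,0,0,0,1],[0,0,0,0,1]]' 12
python3 -m handwheel '[[0,0,0,0,1],[0,0,0,0,1],[0,0,0,0,1],[0,0,0,0,1]]' 12
```

```text
t: 4.62
tool_pos: [0.4952, 0.3076, 0.1917]
orientation: [-3.141, -0.0, -0.002]
force: [-0.4, -0.4, -0.8]
opening: 0.0675
gripper_force: 0.0
t: 5.12
tool_pos: [0.495, 0.3074, 0.1911]
orientation: [-3.141, 0.0, -0.001]
force: [-1.5, -0.5, 4.8]
opening: 0.0575
gripper_force: 12.0
```

```bash
python3 -m handwheel '[[0,0,3,0,1],[0,0,3,0,1],[1.2,-3.4,0,0,1],[1.2,-3.4,0,0,1],[1.2,-3.4,0,0,1],[1.05,-3.2,0,0,1],[0,0,0,0,1],[0,0,0,0,1],[0,0,0,0,1]]'
python3 - <<'E'
from h import *
for i in range(6): print(readout.read_state()['tool_pos'].round(4)); read_camera('side') if i<4 else 0
E
python3 w.py a1
```

```text
t: 6.25
tool_pos: [0.541, 0.1742, 0.2505]
orientation: [-3.141, -0.001, 0.001]
force: [0.3, 0.4, -0.2]
opening: 0.0571
gripper_force: 12.0
[0.541  0.1742 0.2505]
[0.5411 0.1742 0.2506]
[0.5411 0.1742 0.2506]
[0.5411 0.1741 0.2507]
[0.5412 0.174  0.2507]
[0.5412 0.174  0.2507]
6.45 [0.5412 0.174  0.2507] [-3.142e+00 -1.000e-03  0.000e+00] [0.22 0.17 1.73 0.   1.24 1.79]
```

View pics/a1.png

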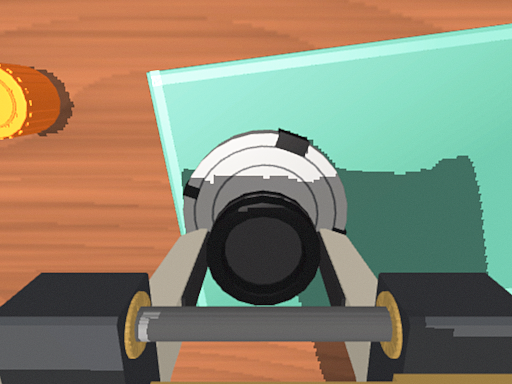

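The cup is held between the fingers at (263,252), and the plate is behind it at about (265,200).

```bash
python3 - <<'E'
from h import *
c=np.load('a1.npy',allow_pickle=True).item()
print(ray('wrist',263,247,.0817,c).round(4))
E
python3 -m handwheel '[[0,0,-2,0,1],[0,-0.05,-1,0,1],[0,0,-0.6,0,1],[0,0,0,0,1],[0,0,0,0,1],[0,0,0,0,0.25],[0,0,0,0,0.25],[0,0,0,0,0.1]]'
python3 -m handwheel '[[0,0,2,0,0],[-2,2,5,0,0],[-3,3,4,0,0],[-3,3,4,0,0],[-3,3,0,0,0],[0,0,0,0,0],[0,0,0,0,0]]'
python3 w.py a2
```

```text
[0.5476 0.1739 0.0817]
t: 7.5
tool_pos: [0.5415, 0.1729, 0.2149]
orientation: [-3.142, 0.0, -0.001]
force: [-0.0, -0.2, 0.8]
opening: 0.0755
gripper_force: 0.0
t: 8.38
tool_pos: [0.4315, 0.2827, 0.3656]
orientation: [-3.142, -0.001, -0.002]
force: [-0.4, -0.3, 0.4]
opening: 0.093
gripper_force: 0.0
8.375 [0.4315 0.2827 0.3656] [-3.142e+00 -1.000e-03 -2.000e-03] [ 0.48 -0.08  1.77 -0.    1.45  2.05]
```

View pics/a2.png

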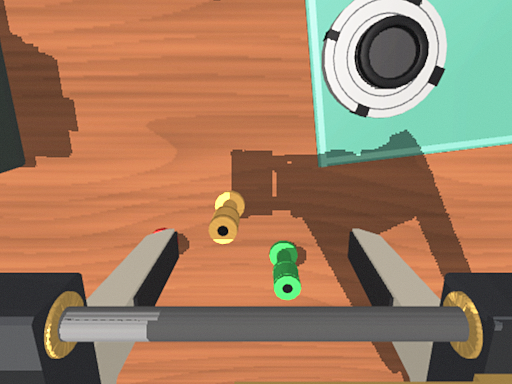

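The large cup sits on the plate, with its ellipse centred at about (391,50). The stem head is at (222,231).

```bash
cat > m3.py <<'E'
from m2 import *
def ld(n): I[n]=cv2.imread(f'pics/{n}.png'); C[n]=np.load(n+'.npy',allow_pickle=True).item()
def gg(nm,n,u,v,r,f,c,z): go(nm,n,u/k,v/k,r,f,c,z)
E
python3 - <<'E' | tail -5
from m3 import *
ld('a2')
gg('large','a2',391,50,44,drk,[(.029,.023),(.029,.045)],.04)
gg('stem','a2',226,220,34,br,[(.016,0),(.016,.008),(.013,.038),(.013,.072)],.04)
print(ray('wrist',222,231,.072,C['a2']).round(4),ray('wrist',391,48,.045,C['a2']).round(4))
print('plate',ray('wrist',385,55,.023,C['a2']).round(4))
E
```

```text
[ 0.4367  0.2215  0.003 ]] [0.55735 0.04815 0.003  ]
large a2 [0.5415 0.1732] [-2.3 -0.7  2.2  1. ] 214
stem a2 [0.3924 0.3183] [-0.8 -0.5  1.   0.5] 130
[0.3916 0.319  0.072 ] [0.5452 0.1762 0.045 ]
plate [0.5417 0.1731 0.023 ]
```

```bash
python3 -m handwheel '[[-2,1.8,-2,0,0.35],[-1.95,1.78,-2,0,0.35],[0,0,0,0,0.35],[0,0,-3,0,0.35],[0,0,-3,0,0.35],[0,0,-2,0,0.35],[0,0,-1.8,0,0.35],[0,0,0,0,0.35],[0,0,0,0,1],[0,0,0,0,1]]' 25
python3 -m handwheel '[[0,0,0,0,1],[0,0,0,0,1],[0,0,0,0,1],[0,0,0,0,1]]' 25
```

```text
t: 9.68
tool_pos: [0.3925, 0.3189, 0.2279]
orientation: [-3.141, 0.0, -0.003]
force: [-0.1, -0.7, 0.8]
opening: 0.0449
gripper_force: 0.0
t: 10.18
tool_pos: [0.3921, 0.3187, 0.2272]
orientation: [-3.141, 0.0, -0.001]
force: [-1.1, -1.2, 5.0]
opening: 0.0256
gripper_force: 25.0
```

```bash
python3 -m handwheel '[[0,0,3.5,0,1],[0,0,3.5,0,1],[3.7,-3.6,0,0,1],[3.7,-3.6,0,0,1],[3.7,-3.6,0,0,1],[3.84,-3.75,0,0,1],[0,0,0,0,1],[0,0,0,0,1],[0,0,0,0,1]]'
python3 w.py a3
```

```text
t: 11.3
tool_pos: [0.5405, 0.174, 0.2963]
orientation: [-3.142, -0.002, 0.002]
force: [-0.2, 0.0, -2.1]
opening: 0.0252
gripper_force: 25.0
11.3 [0.5405 0.174  0.2963] [-3.142e+00 -2.000e-03  2.000e-03] [0.22 0.12 1.7  0.   1.32 1.79]
```

View pics/a3.png

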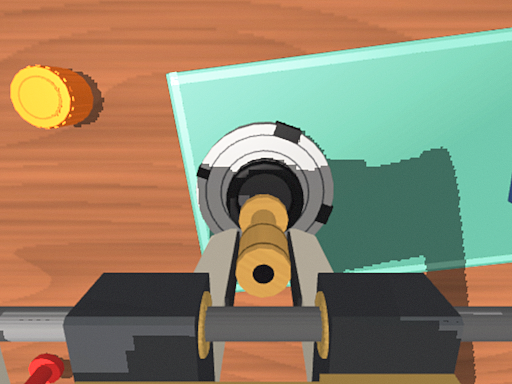

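The stem hangs straight over the cup, and the cap's top is at (40,97).

```bash
python3 - <<'E'
from h import *
c=np.load('a3.npy',allow_pickle=True).item()
print(ray('wrist',40,97,.034,c).round(4))
E
python3 -m handwheel '[[0,0,-1.5,0,1],[0,0,-1,0,1],[0,0,-0.5,0,1],[0,0,-0.2,0,1],[0,0,0,0,1],[0,0,0,0,1]]'
```

```text
[0.6152 0.3299 0.034 ]
t: 12.1
tool_pos: [0.5416, 0.1731, 0.2651]
orientation: [-3.141, 0.0, -0.001]
force: [0.1, 0.3, -2.0]
opening: 0.0259
gripper_force: 25.0
```

```bash
python3 -m handwheel '[[0,0,-0.1,0,1],[0,0,0,0,1]]'; python3 -m handwheel '[[0,0,-0.1,0,1],[0,0,0,0,1]]'
```

```text
t: 12.35
tool_pos: [0.5415, 0.1731, 0.2642]
orientation: [-3.141, 0.0, -0.001]
force: [-0.2, -0.4, 0.8]
opening: 0.0256
gripper_force: 25.0
t: 12.6
tool_pos: [0.5417, 0.1732, 0.2641]
orientation: [-3.141, 0.0, -0.002]
force: [-3.9, -0.7, 8.4]
opening: 0.0257
gripper_force: 25.0
```

```bash
python3 -m handwheel '[[0,0,0.1,0,0.5],[0,0,0,0,0.5],[0,0,0,0,0.3],[0,0,3,0,0.3],[0,0,5,0,0.3],[0,0,5,0,0.3],[-2,-2,2,0,0],[0,0,0,0,0],[0,0,0,0,0]]'
python3 w.py a4
python3 -m handwheel '[[0.8,-6,0,0,0],[0.8,-6,0,0,0],[0.8,-6,0,0,0],[0.8,-6,0,0,0],[0.8,-6,0,0,0],[0.8,-6,0,0,0],[0.8,-6,0,0,0],[0.4,-5,0,0,0],[0,0,0,0,0],[0,0,0,0,0]]'
python3 w.py a5
python3 - <<'E'
import cv2,numpy as np
cv2.imwrite('pics/q2.png',cv2.resize(np.hstack([cv2.imread('pics/a4.png'),cv2.imread('pics/a5.png')]),(800,300),interpolation=3))
E
```

```text
t: 13.72
tool_pos: [0.5213, 0.1532, 0.4128]
orientation: [-3.142, 0.001, 0.001]
force: [1.0, -0.3, -0.2]
opening: 0.09
gripper_force: 0.0
13.725 [0.5213 0.1532 0.4128] [-3.142e+00  1.000e-03  1.000e-03] [ 0.19 -0.03  1.64  0.    1.53  1.76]
t: 15.02
tool_pos: [0.5815, -0.3166, 0.4118]
orientation: [-3.14, 0.001, 0.003]
force: [-0.9, 0.4, 0.3]
opening: 0.0931
gripper_force: 0.0
15.025 [ 0.5815 -0.3166  0.4118] [-3.14e+00  1.00e-03  3.00e-03] [-0.58  0.3   1.29  0.    1.56  1.  ]
```

View pics/q2.png

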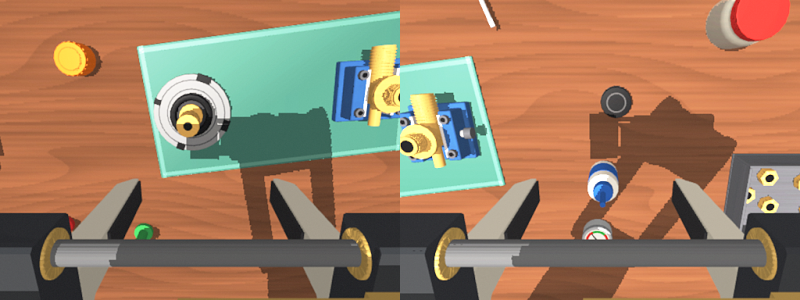

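The stem stands in the cup with its head at mosaic (186,124). The small cup is at (617,102), right frame.

```bash
python3 - <<'E' | tail -4
from m3 import *
ld('a4');ld('a5')
gg('small','a5',277,130,30,drk,[(.022,0),(.022,.022)],.02)
go('stem','a4',186,119,28,br,[(.013,.075),(.013,.109)],.1)
go('cap','a4',74,57,36,lambda h:(h[...,0]<30)&(h[...,1]>190)&(h[...,2]>170),[(.021,0),(.021,.034)],.03)
print(R('a4',186,125,.109),R('a4',72,56,.034),R('a5',217,102,.022))
E
```

```text
small a5 [ 0.6169 -0.3301] [-1.1 -0.8  1.1  0.9] 114
stem a4 [0.5454 0.1716] [ 1.5  3.4 -1.7 -3.3] 109
cap a4 [0.6144 0.3223] [-8.3  0.3  9.1  0. ] 211
[0.5428 0.1747 0.109 ] [0.6181 0.3262 0.034 ] [ 0.6174 -0.332   0.022 ]
```

```bash
python3 -m handwheel '[[1.75,-0.7,-4,0,0.2],[1.78,-0.7,-5,0,0.2],[0,0,-5,0,0.2],[0,0,-4,0,0.2],[0,0,-2.5,0,0.2],[0,0,-1.6,0,0.2],[0,0,0,0,0.2],[0,0,0,0,1],[0,0,0,0,1],[0,0,0,0,1]]' 12
python3 -m handwheel '[[0,0,0,0,1],[0,0,0,0,1],[0,0,0,0,1],[0,0,0,0,1]]' 12
```

```text
t: 16.32
tool_pos: [0.617, -0.3312, 0.194]
orientation: [3.141, -0.001, 0.002]
force: [0.4, -0.3, 0.5]
opening: 0.0489
gripper_force: 0.0
t: 16.82
tool_pos: [0.6169, -0.3311, 0.1935]
orientation: [3.141, -0.0, 0.001]
force: [-0.5, 0.2, 5.1]
opening: 0.0434
gripper_force: 12.0
```

```bash
python3 -m handwheel '[[0,0,4,0,1],[0,0,5,0,1],[0,0,5,0,1],[-0.8,5.5,1,0,1],[-0.8,5.6,0,0,1],[-0.9,5.6,0,0,1],[-0.9,5.6,0,0,1],[-0.9,5.6,0,0,1],[-0.9,5.6,0,0,1],[-0.9,5.6,0,0,1]]'
python3 -m handwheel '[[-0.8,5.6,0,0,1],[-0.63,5.86,0,0,1],[0,0,0,0,1],[0,0,0,0,1],[0,0,0,0,1],[0,0,0,0,1]]'
python3 w.py a6
```

```text
t: 18.08
tool_pos: [0.5549, 0.0618, 0.3424]
orientation: [-3.142, 0.001, 0.0]
force: [0.6, -0.1, 0.2]
opening: 0.0438
gripper_force: 12.0
t: 18.82
tool_pos: [0.5417, 0.1734, 0.3427]
orientation: [3.141, -0.004, -0.0]
force: [0.4, 0.6, -1.3]
opening: 0.0435
gripper_force: 12.0
18.825 [0.5417 0.1734 0.3427] [ 3.141 -0.004 -0.   ] [ 0.22  0.08  1.65 -0.    1.41  1.79]
```

View pics/a6.png

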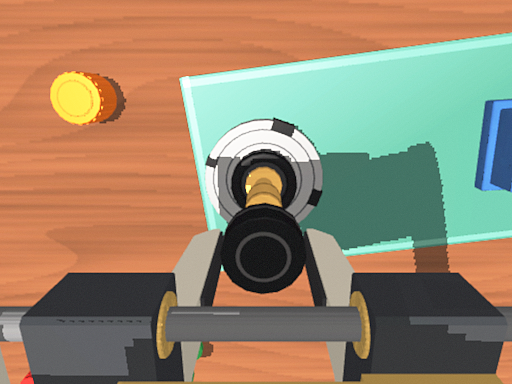

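The cup is held level over the stem, centred at about (264,250). I'll lower it in steps.

```bash
python3 -m handwheel '[[0,0,-2,0,1],[0,0,-1,0,1],[0,0,-1,0,1],[0,0,-0.6,0,1],[0,0,-0.2,0,1],[0,0,0,0,1],[0,0,0,0,1]]'; python3 -m handwheel '[[0,0,-0.15,0,1],[0,0,0,0,1],[0,0,0,0,1]]'
```

```text
t: 19.75
tool_pos: [0.5415, 0.1748, 0.2953]
orientation: [-3.141, 0.0, -0.001]
force: [-0.0, 0.2, -0.1]
opening: 0.0436
gripper_force: 12.0
t: 20.12
tool_pos: [0.5413, 0.1747, 0.2933]
orientation: [3.142, -0.0, 0.0]
force: [-0.0, -0.3, -0.4]
opening: 0.0434
gripper_force: 12.0
```

```bash
python3 -m handwheel '[[0,-0.1,-0.1,0,1],[0,0,0,0,1]]'; python3 -m handwheel '[[0,0,-0.1,0,1],[0,0,0,0,1]]'
```

```text
t: 20.38
tool_pos: [0.5415, 0.1737, 0.2925]
orientation: [-3.141, 0.0, -0.001]
force: [-0.2, 1.1, 1.3]
opening: 0.0439
gripper_force: 12.0
t: 20.62
tool_pos: [0.5417, 0.1738, 0.2925]
orientation: [-3.141, 0.0, -0.003]
force: [-1.9, -0.2, 7.1]
opening: 0.0438
gripper_force: 12.0
```

```bash
python3 -m handwheel '[[0,0,0.1,0,0.3],[0,0,0,0,0.3],[0,0,0,0,0.2],[0,0,3,0,0.2],[0,0,4,0,0],[1.5,4.5,0,0,0],[1.5,4.5,0,0,0],[1.5,4.5,0,0,0],[0,0,0,0,0],[0,0,0,0,0]]'
python3 w.py a7
```

```text
t: 21.88
tool_pos: [0.5862, 0.3085, 0.3615]
orientation: [3.141, 0.0, -0.002]
force: [-0.5, 0.3, -0.5]
opening: 0.0929
gripper_force: 0.0
21.875 [0.5862 0.3085 0.3615] [ 3.141e+00  0.000e+00 -2.000e-03] [ 0.41  0.32  1.35 -0.    1.47  1.98]
```

View pics/a7.png

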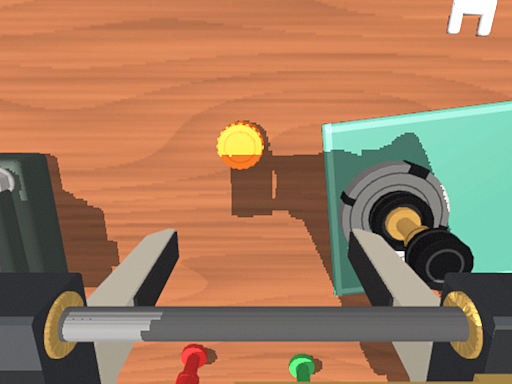

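The small cup now caps the stem at (438,258). The orange cap's top is at (239,145).

```bash
python3 - <<'E' | tail -2
from m3 import *
ld('a7')
gg('cap','a7',240,145,32,lambda h:(h[...,0]<32)&(h[...,1]>200)&(h[...,2]>150),[(.021,0),(.021,.034)],.03)
print(ray('wrist',239,145,.034,C['a7']).round(4))
E
```

```text
cap a7 [0.6009 0.3283] [ -1.9 -14.5   1.9  14.3] 97
[0.6168 0.3304 0.034 ]
```

```bash
python3 -m handwheel '[[1.5,1,-3,0,0.1],[1.5,1.05,-3,0,0.1],[0,0,-4,0,0.1],[0,0,-4,0,0.1],[0,0,-2.6,0,0.1],[0,0,0,0,0.1],[0,0,0,0,1],[0,0,0,0,1],[0,0,0,0,1],[0,0,0,0,1]]' 8
python3 -m handwheel '[[0,0,0,0,1],[0,0,0,0,1],[0,0,0,0,1],[0,0,0,0,1]]' 8
```

```text
t: 23.18
tool_pos: [0.6165, 0.3294, 0.197]
orientation: [-3.141, 0.0, -0.001]
force: [0.0, 0.6, -0.5]
opening: 0.0484
gripper_force: 0.0
t: 23.68
tool_pos: [0.6164, 0.3293, 0.1966]
orientation: [-3.141, 0.0, -0.001]
force: [-1.2, 0.1, 5.0]
opening: 0.0426
gripper_force: 8.0
```

```bash
python3 -m handwheel '[[0,0,4,0,1],[0,0,5,0,1],[0,0,5,0,1],[0,0,3,0,1],[-0.5,-5.6,0,0,1],[-0.5,-5.6,0,0,1],[-0.5,-5.6,0,0,1],[-0.6,-5.6,0,0,1],[-0.6,-5.6,0,0,1],[-0.6,-5.6,0,0,1]]'
python3 -m handwheel '[[-0.6,-5.6,0,0,1],[-0.42,-1.3,0,0,1],[0,0,-3,0,1],[0,0,0,0,1],[0,0,0,0,1],[0,0,0,0,1]]'
python3 w.py a8
```

```text
t: 24.92
tool_pos: [0.5827, -0.0085, 0.3658]
orientation: [3.142, -0.0, -0.001]
force: [0.7, -0.2, -0.3]
opening: 0.0424
gripper_force: 8.0
t: 25.68
tool_pos: [0.5736, -0.0752, 0.3375]
orientation: [3.141, 0.001, 0.003]
force: [0.2, 0.8, 0.4]
opening: 0.0421
gripper_force: 8.0
25.675 [ 0.5736 -0.0752  0.3375] [3.141e+00 1.000e-03 3.000e-03] [-0.22  0.11  1.63  0.    1.4   1.35]
```

View pics/a8.png

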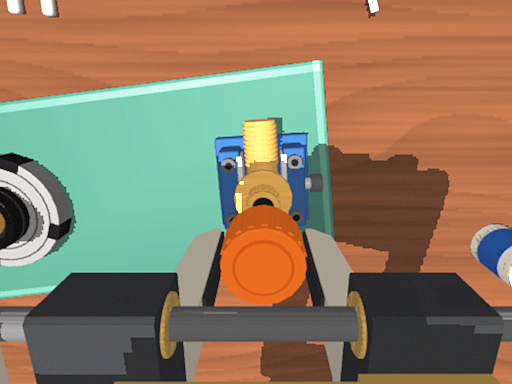

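The cap's top is at (264,268), and the tube's bore shows just behind it at (263,202).

```bash
python3 - <<'E'
from h import *
c=np.load('a8.npy',allow_pickle=True).item()
print(ray('wrist',264,268,.175,c).round(4),ray('wrist',263,203,.089,c).round(4),proj('wrist',[.5732,-.0757,.089],c),proj('wrist',[.5732,-.0755,.175],c))
E
python3 -m handwheel '[[0,0,-2,0,1],[0,0,-1.5,0,1],[0,0,-0.5,0,1],[0,0,0,0,1],[0,0,0,0,1]]'
python3 -m handwheel '[[0,0,-1,0,1],[0,0,-1,0,1],[0,0,0,0,1],[0,0,0,0,1]]'
```

```text
[ 0.5724 -0.0758  0.175 ] [ 0.5757 -0.0754  0.089 ] [263.46574116 206.27127324] [263.3387046  266.51443854]
t: 26.35
tool_pos: [0.5733, -0.0759, 0.2967]
orientation: [3.141, -0.0, 0.001]
force: [0.1, -0.7, -0.7]
opening: 0.0422
gripper_force: 8.0
t: 26.85
tool_pos: [0.5731, -0.0758, 0.2761]
orientation: [-3.142, 0.0, 0.0]
force: [-0.3, 0.6, 0.3]
opening: 0.0422
gripper_force: 8.0
```

```bash
python3 -m handwheel '[[0,0,-0.5,0,1],[0,0,-0.4,0,1],[0,0,0,0,1],[0,0,0,0,1]]'
python3 -m handwheel '[[0,0,-0.15,0,1],[0,0,-0.1,0,1],[0,0,0,0,1]]'
```

```text
t: 27.35
tool_pos: [0.5731, -0.0758, 0.2673]
orientation: [3.142, -0.0, 0.0]
force: [0.0, -0.3, -0.4]
opening: 0.0419
gripper_force: 8.0
t: 27.72
tool_pos: [0.5733, -0.0758, 0.2655]
orientation: [3.141, -0.0, 0.001]
force: [-2.4, 0.9, 4.9]
opening: 0.0426
gripper_force: 8.0
```

```bash
python3 -m handwheel '[[0,0,0.1,0,0.3],[0,0,0,0,0.3],[0,0,0,0,0.2],[0,0,3,0,0.2],[0,0,4,0,0],[0,0,3,0,0],[-3.9,-4.3,0,0,0],[-3.9,-4.3,0,0,0],[-3.9,-4.3,0,0,0],[-3.6,-4.3,0,0,0]]'
python3 -m handwheel '[[0,-4,0,0,0],[0,0,0,0,0],[0,0,0,0,0],[0,0,0,0,0]]'
python3 w.py a9
```

```text
t: 28.98
tool_pos: [0.4187, -0.2488, 0.3658]
orientation: [3.141, 0.0, 0.0]
force: [0.4, 0.2, 0.1]
opening: 0.093
gripper_force: 0.0
t: 29.48
tool_pos: [0.4205, -0.2868, 0.3656]
orientation: [-3.141, -0.002, 0.0]
force: [-0.4, 0.0, -0.0]
opening: 0.0927
gripper_force: 0.0
29.475 [ 0.4205 -0.2868  0.3656] [-3.141e+00 -2.000e-03  0.000e+00] [-0.7  -0.1   1.79  0.    1.45  0.87]
```

View pics/a9.png

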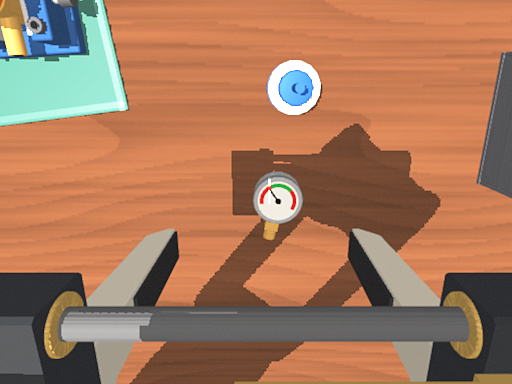

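The gauge's dial is centred at (278,201), and the end of its connection is at (270,238).

```bash
python3 - <<'E' | tail -2
from m3 import *
ld('a9')
gg('gauge','a9',277,197,36,lambda h:(h[...,1]<70)&(h[...,2]>90),[(.025,0),(.025,.026)],.02)
print(ray('wrist',277.5,200.5,.026,C['a9']).round(4),ray('wrist',270,237,.013,C['a9']).round(4))
E
```

```text
gauge a9 [ 0.393  -0.3014] [-0.3 -0.6  0.3  0.6] 145
[ 0.3932 -0.3014  0.026 ] [ 0.3469 -0.2945  0.013 ]
```

```bash
python3 -m handwheel '[[-1.4,-0.75,-3,-0.075,0.1],[-1.35,-0.72,-3,-0.075,0.1],[0,0,-4,0,0.1],[0,0,-4,0,0.1],[0,0,-2,0,0.1],[0,0,-1.3,0,0.1],[0,0,0,0,0.1],[0,0,0,0,1],[0,0,0,0,1],[0,0,0,0,1]]' 20
python3 -m handwheel '[[0,0,0,0,1],[0,0,0,0,1],[0,0,0,0,1]]' 20
```

```text
t: 30.78
tool_pos: [0.3929, -0.3027, 0.1935]
orientation: [3.132, -0.236, 0.002]
force: [-0.6, -0.0, 0.1]
opening: 0.0579
gripper_force: 0.0
t: 31.15
tool_pos: [0.3928, -0.3025, 0.1931]
orientation: [3.133, -0.236, 0.001]
force: [-0.5, 1.9, 5.3]
opening: 0.05
gripper_force: 20.0
```

```bash
python3 -m handwheel '[[0,0,5,0,1],[0,0,5,0,1],[0,0,5,0,1],[1.7,3.5,0,0.18,1],[1.7,3.5,0,0.18,1],[1.7,3.5,0,0.18,1],[1.7,3.5,0,0.18,1],[1.7,3.5,0,0.18,1],[1.7,3.5,0,0.18,1],[1.7,3.5,0,0.18,1]]'
python3 -m handwheel '[[1.7,3.5,0,0.18,1],[1.7,3.5,0,0.18,1],[1.17,3.55,0,0.18,1],[0,0,0,0.05,1],[0,0,0,0,1],[0,0,0,0,1],[0,0,0,0,1]]'
python3 w.py b1
```

```text
t: 32.4
tool_pos: [0.5118, -0.0563, 0.3421]
orientation: [-2.665, -1.663, 0.001]
force: [0.8, -0.6, -1.5]
opening: 0.0491
gripper_force: 20.0
t: 33.28
tool_pos: [0.5572, 0.0475, 0.3426]
orientation: [-2.076, -2.358, 0.0]
force: [-0.4, 0.6, -2.0]
opening: 0.0497
gripper_force: 20.0
33.275 [0.5572 0.0475 0.3426] [-2.076 -2.358  0.   ] [-0.01  0.06  1.68 -0.    1.4  -0.13]
```

View pics/b1.png

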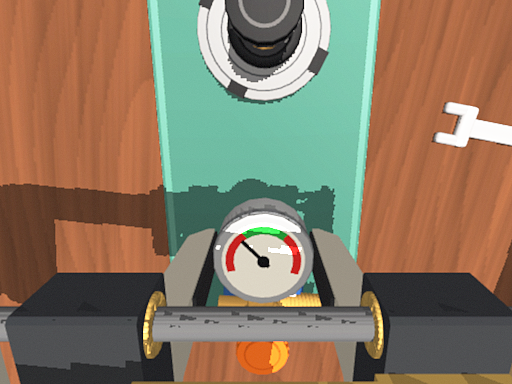

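The gauge hangs level and midway, with the dial at (263,258). The stack is at (263,20) and the capped outlet at (262,353).

```bash
python3 -m handwheel '[[0,0,-4,0,1],[0,0,-4,0,1],[0,0.05,-3,0,1],[0,0,-2,0,1],[0,0,-1,0,1],[0,0,-0.4,0,1],[0,0,0,0,1],[0,0,0,0,1]]'
python3 -m handwheel '[[0,0,-0.15,0,1],[0,0,0,0,1],[0,0,0,0,1]]'
```

```text
t: 34.33
tool_pos: [0.5579, 0.0486, 0.1999]
orientation: [2.073, 2.359, 0.002]
force: [0.2, -0.2, -1.7]
opening: 0.0496
gripper_force: 20.0
t: 34.7
tool_pos: [0.5573, 0.0485, 0.1973]
orientation: [2.074, 2.36, 0.0]
force: [0.6, -0.1, -1.4]
opening: 0.0496
gripper_force: 20.0
```

```bash
python3 -m handwheel '[[0,0,-0.1,0,1],[0,0,0,0,1]]'
python3 -m handwheel '[[0,0,-0.05,0,1],[0,0,0,0,1]]'
```

```text
t: 34.95
tool_pos: [0.5574, 0.0485, 0.1962]
orientation: [2.074, 2.36, 0.0]
force: [-0.2, 0.5, -1.6]
opening: 0.0494
gripper_force: 20.0
t: 35.2
tool_pos: [0.5574, 0.0485, 0.1962]
orientation: [-2.074, -2.36, 0.0]
force: [-2.9, 0.4, 5.3]
opening: 0.0497
gripper_force: 20.0
```

Contact. Release, retreat upward and back, then check from the top and wrist cameras.

```bash
python3 -m handwheel '[[0,0,0,0,0.2],[0,0,0,0,0.2],[0,0,0,0,0.1],[0,0,3,0,0.1],[0,0,5,0,0],[0,0,5,0,0],[0,0,5,0,0],[-4,0,4,0,0],[-5,0,0,0,0],[-5,0,0,0,0]]'
python3 -m handwheel '[[0,0,0,0,0],[0,0,0,0,0],[0,0,0,0,0]]'
python3 - <<'E'
from h import *
a=snap('top','te.png');b=snap('side','se.png')
A=cv2.resize(a[120:270,120:420],(800,400),interpolation=2)
B=cv2.resize(b[120:270,150:340],(633,500),interpolation=2)
cv2.imwrite('pics/e1.png',A[:,:,::-1]);cv2.imwrite('pics/e2.png',B[:,:,::-1])
E
```

```text
t: 36.45
tool_pos: [0.4161, 0.0485, 0.4164]
orientation: [2.073, 2.359, 0.002]
force: [-0.5, 0.3, -0.2]
opening: 0.093
gripper_force: 0.0
t: 36.83
tool_pos: [0.4182, 0.0485, 0.4159]
orientation: [2.074, 2.36, 0.0]
force: [-0.4, -0.4, -0.4]
opening: 0.093
gripper_force: 0.0
```

View pics/e2.png

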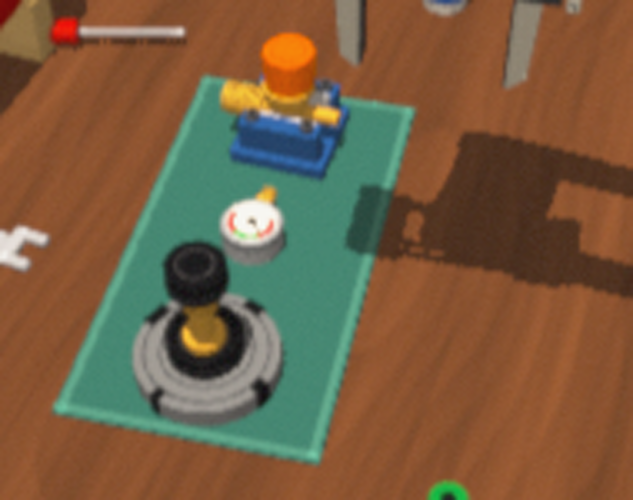

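The final side view shows the stack upright on the plate at (205,330). The cap is seated on the outlet at (288,65), and the gauge lies face up between them at (252,225).

```bash
python3 -c "
from plant import job
print(job.close_job())"
```

```text
the job is handed in; nothing more can be done
None
```

The job is handed in after about 37 s of robot time: the stem stands between the two cups on the press plate, the cap is fully down on the outlet, the gauge lies face up midway between plate and valve, and the oil bottle was never touched.

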